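# Hold a sample vial up at the height set on the gauge

### The job

The lift stand has two bays: one holds a capped sample vial, the other is closed with a low mushroom-shaped plug. Press the spring-loaded paddle of the vial's bay until the top of the vial's cap is level with the top of the flag on the gauge post between the bays, and keep it steadily there for at least two seconds; finish while still holding the paddle pressed. Raise the vial only with its paddle, without touching it, and do not move the gauge flag or the other paddle.

Things in the scene. Friction and masses are not known exactly. Their poses are not given: they have to be found in the camera images.
- vial: Clear glass sample vial with a white cap, 24 mm across, 63 mm tall, 20 to 40 g, standing upright and loose in a square 24 mm bore of one of the two aluminium towers; its cap and neck stand out of the top. Either bay may hold it. Origin: centre of its underside; z along the vial.
- vial_top (a point): Centre of the top face of the vial's cap. 86 mm above the bench while its lever is up.
- plug: Low white mushroom plug closing the other bay, head 34 mm across; only 7 mm of it stands above the tower. Origin: centre of the underside of its 16 mm stem.
- stand: Aluminium lift stand, fixed: base 190 x 170 x 8 mm; two towers 38 mm square, 72 mm high, axes at x = +59, y = +45 mm (left bay) and y = -45 mm (right bay); gauge post between them, 138 mm high. Seesaw lever before each tower, pivot at x = 0, z = 34 mm. Origin: bench level, midway between pivots; x from paddles to towers, away from the robot (yaw up to 0.3 rad), y left, z up.
- gauge_top (a point): Centre of the top face of the gauge flag: a dark steel cross bar, 56 x 16 x 4 mm, on a collar clamped to the gauge post between the towers, its ends 5 mm from the vial's cap. Its height differs each time, 8 to 25 mm above the resting cap top, so the lever's stop is always too far. Axes as the stand's. Stays put unless knocked.
- left_pad (a point): Centre of the top face of the left bay's black paddle, 36 x 36 x 8 mm, on the front end of its lever. 62 mm above the bench when up; sinks 40 mm at full travel, 1.25 times as far as the vial rises. Press it from above, e.g. with the gripper shut. The paddle slopes up towards the robot by 0.27 rad when up, is level at half travel, then slopes the other way.
- right_pad (a point): The same for the right bay's paddle, 90 mm to the right of the left one.
- left_lever: Left steel seesaw lever with its paddle. Origin: on its pivot, 34 mm above the bench; axes as the stand's when up. It turns about y, 0.54 rad from up to its stop (vial raised 32 mm). A spring returns it: about 2.5 N at the paddle to start, 7 N at full travel; it does not latch. Paddle 75 mm in front of the pivot; rear end, 60 mm behind it, lies under the vial.
- right_lever: The same for the right lever.
There are look-alikes about, which are no part of the job. Of the things like the vial, leave any that is green or turquoise; of the rest the smaller one is meant.

How it is judged:
On the way:
1. the vial, raised by its paddle, is held with its cap top level with the flag for two seconds (z of vial_top in the frame of gauge_top between -0.005 and 0.005 m and angle between vial_top's own z axis and vertical below 0.2 rad and linear speed of vial below 0.02 m/s and distance of gauge_top from where it was at the start of the episode below 0.004 m and ((y of vial_top in the frame of gauge_top between 0.035 and 0.055 m and height (world z) of left_pad below 0.055 m and height (world z) of right_pad above 0.056 m and contact force between the fingers and left_lever above 1 N) or (y of vial_top in the frame of gauge_top between -0.055 and -0.035 m and height (world z) of right_pad below 0.055 m and height (world z) of left_pad above 0.056 m and contact force between the fingers and right_lever above 1 N))), for 2 s.
At the end, for the whole second after the job is handed in: The vial is upright in its bay, still, with its cap top within 5 mm of the height of the flag's top, carried by its own lever, which the fingers still press (over 1 N); the other lever is up and the gauge flag is within 4 mm of where it was (all of step 1); the arm keeps its last pose, push and grip.
It fails at once if the robot touches the vial (contact force between any of the fingers, the arm and vial above 0.3 N).
It fails at once if the gauge flag is moved (distance of gauge_top from where it was at the start of the episode above 0.004 m).
It fails at once if the lever of the plugged bay is pressed ((y of vial_top in the frame of gauge_top above 0 m and height (world z) of right_pad below 0.055 m) or (y of vial_top in the frame of gauge_top below 0 m and height (world z) of left_pad below 0.055 m)).
It also fails if it takes over 32 s, if anything falls off the work surface, if the arm or the gripper's body presses on something with over 40 N, if the wrist force passes 120 N, or if a joint passes its speed limit or range.

### The arm

A 7-joint arm with a two-finger parallel gripper is mounted at the origin on a cart in front of the work surface, level with it; the furniture and walls round the work are solid. World frame = base frame: x ahead of the robot, y to its left, z up, the work surface at z = 0. Lengths are in m, angles in rad, forces in N, time in s.
With the tool pointing down it reaches from about 0.425 to 0.875 m from the base axis. Payload 8.4 kg.
Tool frame: the origin (TCP) lies at the very end of the fingers, on their centre line; the grasp point (between the pads) lies 19 mm behind it; z points along the fingers, x is the direction in which the jaws open and shut, and the axes are right-handed (so a half turn about z gives the same grasp; the last joint's range is limited). The gripper opens to 85 mm and grips with 20 to 120 N. Pads are 22 mm wide; open, the fingers measure 114 mm over their backs; the gripper's body (76 mm by 85 mm) begins 54 mm behind the grasp point. The pads swing forward as they close: fully open they stand 13 mm farther back than shut.
Start: joints at [-1.248, 0.333, 0.04, 1.465, -0.013, 1.343, -0.059], TCP at [0.266, 0.593, 0.231] pointing down, gripper open.
Joint ranges: [-2.58, 2.58], [-0.38, 2.09], [-1.3, 1.39], [0.25, 2.4], [-1.5, 4.64], [0.08, 2.09], [-2.65, 2.65]. Speed limits (rad/s): [2.22, 2.22, 2.79, 2.79, 3.14, 3.14, 3.14].

### API

Orientations are given as a unit quaternion [w, x, y, z].
In Python, from station import ctrl, viewer, job, spotter gives the robot as it stands.
- The arm moves only by the shell command python3 -m handwheel 'ROWS' [OPENING] [FORCE]. ROWS is JSON, a list of rows, each an object of numbers: "dx", "dy", "dz": the shift along the tool's x, y, z in mm; "twist": the turn about the tool's z in degrees. In form: [{"dx": .., "dy": .., "dz": .., "twist": ..}, ...]. A call has 1 to 10 rows; each row is the pose to reach, as a shift and turn from the pose commanded when the call began, along the tool's axes at that moment; what a row does not reach only later rows make up. A row lasts 1/10 s, in which the tool goes at most 50 mm and 8.59 degrees, less where a joint would pass 70% of its speed; a pose out of reach is approached as far as the arm can. A call with a gripper value outside its range is refused whole. OPENING is the closure, from 0 (fully open) to 1 (shut), set as the call begins (- or left out, the last holds). The fingers move at their own pace and stop on an object; FORCE is the grip in N (left out, the last holds). Time passes only in rows, so rows that repeat a pose let the fingers close. It gives the time, the measured TCP pose, the force and the opening at its end, in the units of the state.
- ctrl.get_state(): the state, without advancing time (a new reading comes with each control period).
- viewer.camera(name): name is "scene" or "top"; returns a dict with "pixels" (384x512x3 uint8, red, green, blue), "range_z" (384x512 float32, m along the optical axis (not along the pixel's ray), 0 where there is no reading), "vfov" (degrees; the focal length in pixels is half the picture's height over the tangent of half this angle, whatever the lens; pixels are square), "cx", "cy" (the principal point, pixels), "k1" (the pictures are not rectified: a ray, as slopes to the right and down, at radius r is drawn at 1 + k1 r^2 times it, then the intrinsics apply), "view" (4x4, takes a point from world to camera coordinates). Camera axes: x right, y down, z forward; pixel columns grow to the right and rows downward; lengths in m; the calibration is good to about 2 mm. A picture is of the moment at which its call begins.
- job.job_done(): hands the job in, once; it reports no verdict.
Trained networks look in the newest picture that a camera, given by its name, has taken for a name from the list of things; names that differ only in an ending like _2 or _b are one class to them, and where a whole thing is asked for, a point or a joint stands for the part that bears it (a point fixed in the world has none). Each returns a list of dicts, best first, with "confidence" (0 to 1); they miss things now and then, are a little off and sometimes report something else, mostly with a low value. They report only what shows in the picture. A call takes as long as a camera call. They do not tell look-alikes from the thing itself.
- spotter.boxes_of(camera, name): "xy" ([column, row] in pixels, amid what is visible of it).
- spotter.trace(camera, name): "pixels" (384x512 bool, what is visible of it) and "xy" ([column, row] in pixels, amid what is visible of it).
- spotter.landmark_of(camera, name): "xy" ([column, row] in pixels: a listed point, or the origin of a listed thing).
The state is a dict: "time_s": time; "q": joint angles; "dq": joint speeds; "effort": joint torques, N m; "eef_pos": TCP position; "tool_rot": TCP orientation; "ft_force": force on the tool from outside, world axes, zero at the start; "wrist_torque": the same for the moment, N m; "grip_width": finger opening in m.
Only numpy, scipy, OpenCV 4.12 (cv2) and the standard library are available. Lean on these libraries where they do the work, as an engineer would, in place of code of your own. Each camera call takes 0.05 s, during which the arm holds its last target. There are 200 camera calls.

## Working session

There is one attempt and no reset: what is moved stays moved. The work goes in short steps, Python scripts to look and compute and a shell command to move; the robot and the scene stay as the last step left them, time stands still between calls to the robot, and variables do not carry over. Pictures are saved under pics/ and viewed, about 8 in all and at most 12, crops included, and the job is handed in when it is done.

```bash
mkdir -p pics; cat > h.py <<'E'
from station import ctrl, viewer, job, spotter
import numpy as np, cv2
def K(c):
    f=192/np.tan(np.radians(c["vfov"])/2); return f
def ray(c,xy):
    f=K(c); d=(np.array(xy,float)-[c["cx"],c["cy"]])/f; u=d.copy()
    for _ in range(20): u=d/(1+c["k1"]*(u@u))
    return u
def world(c,xy,z=None,rng=None):
    """range_z based (rng) or plane z"""
    u=ray(c,xy); T=np.linalg.inv(c["view"]); d=T[:3,:3]@np.array([u[0],u[1],1]); o=T[:3,3]
    if z is not None: return o+d*(z-o[2])/d[2]
    if rng is None: rng=c["range_z"][int(round(xy[1])),int(round(xy[0]))]
    return o+d*rng
def proj(c,p):
    q=c["view"]@np.append(p,1); u=q[:2]/q[2]; return u*(1+c["k1"]*(u@u))*K(c)+[c["cx"],c["cy"]]
E
python3 - <<'E'
from h import *
for n in("scene","top"):
    c=viewer.camera(n); cv2.imwrite(f"pics/{n}0.png",cv2.resize(c["pixels"][:,:,::-1],None,fx=1.5,fy=1.5))
    for t in("vial_top","gauge_top","left_pad","right_pad","stand","plug"):
        for r in spotter.landmark_of(n,t)[:3]:
            print(n,t,np.round(r["xy"],1),round(r["confidence"],2),np.round(world(c,r["xy"]),3))
s=ctrl.get_state();print(s["time_s"],s["eef_pos"],s["tool_rot"],s["grip_width"],s["ft_force"])
E
```

```text
scene vial_top [233.7 139.6] 0.96 [ 0.705 -0.049  0.089]
scene vial_top [267.1 135.2] 0.77 [ 0.654 -0.1    0.083]
scene vial_top [311.1 173.5] 0.7 [ 0.534 -0.06   0.064]
scene gauge_top [220.5 204.1] 0.8 [0.624 0.129 0.12 ]
scene left_pad [231.4 204.5] 0.66 [0.626 0.093 0.079]
scene right_pad [291.9 221. ] 0.95 [0.516 0.063 0.063]
scene stand [251.  244.3] 0.62 [0.576 0.112 0.009]
top vial_top [345.8 175.3] 0.88 [ 0.642 -0.096  0.083]
top vial_top [322.4 233.6] 0.72 [0.436 0.071 0.908]
top vial_top [204.7 187.4] 0.62 [0.622 0.166 0.084]
top gauge_top [224.2 177.5] 0.68 [0.627 0.126 0.137]
top left_pad [216.3 260.2] 0.81 [0.489 0.146 0.062]
top right_pad [264.7 251.2] 0.78 [0.505 0.057 0.062]
top stand [232.6 220.4] 0.96 [0.571 0.119 0.009]
top stand [205.4 195.6] 0.2 [0.611 0.167 0.062]
top plug [254.3 182.1] 0.6 [0.631 0.075 0.081]
0.7 [0.26613901 0.59299454 0.23132518] [-1.23765185e-05  8.39487867e-01  5.43378433e-01 -1.01281640e-05] 0.08547997774180235 [0.53031623 0.13775918 0.38319476]
```

View pics/scene0.png

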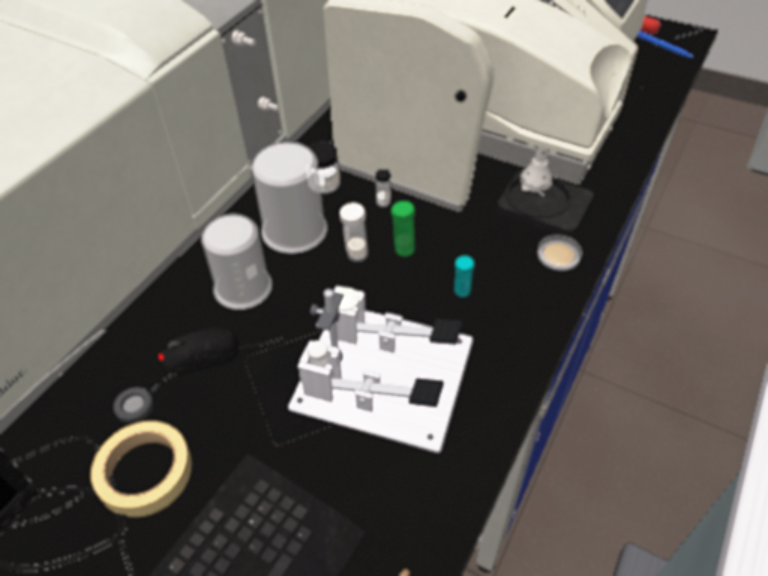

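View pics/top0.png

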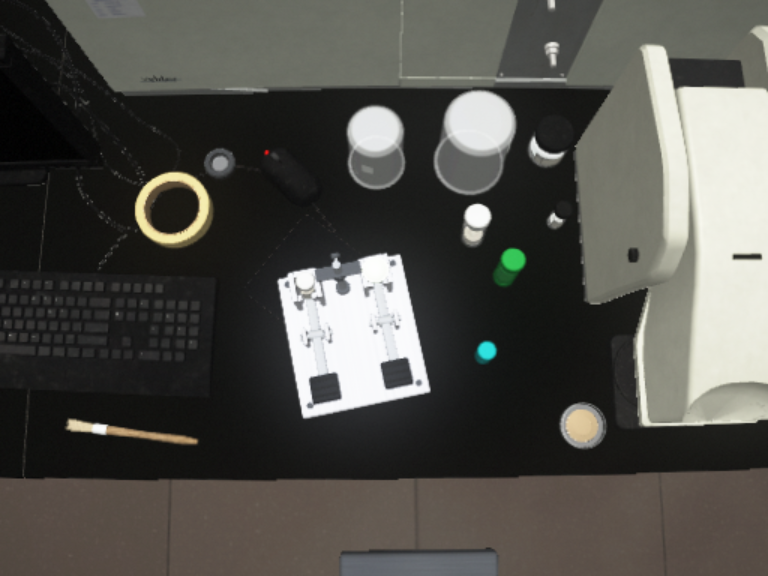

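The top view shows the towers at about (305,282) and (376,268), the flag at (338,270) and the paddles at (325,387) and (397,372). I'll zoom in to see which bay holds the vial and measure the flag height.

```bash
python3 - <<'E'
from h import *
ims=[]
for n,(x,y,w,h) in {"scene":(185,180,140,120),"top":(175,155,130,120)}.items():
    c=viewer.camera(n); ims.append(cv2.resize(c["pixels"][y:y+h,x:x+w,::-1],(400,int(400*h/w)),interpolation=cv2.INTER_CUBIC))
    o=np.array([.571,.117]); yaw=.178; R=np.array([[np.cos(yaw),-np.sin(yaw)],[np.sin(yaw),np.cos(yaw)]])
    # point cloud in stand frame
    P=np.array([np.r_[R.T@((p:=world(c,(i,j)))[:2]-o),p[2],i,j] for j in range(y,y+h) for i in range(x,x+w) if c["range_z"][j,i]>0])
    for nm,cy in(("left",.045),("right",-.045)):
        s=P[(abs(P[:,1]-cy)<.022)&(abs(P[:,0]-.059)<.025)&(P[:,2]>.076)]
        print(n,nm,len(s),np.round(s[:,:3].mean(0),4),np.round(np.ptp(s[:,:2],axis=0),3),np.round(np.percentile(s[:,2],[25,50,75]),4))
    s=P[(abs(P[:,1])<.026)&(abs(P[:,0]-.059)<.03)&(P[:,2]>.08)]
    print(n,"gauge z hist",np.histogram(s[:,2],bins=np.arange(.08,.15,.004)), np.round(s[:,:2].mean(0),4))
    print(n,"pads",[np.round(world(c,r["xy"]),3) for t in("left_pad","right_pad") for r in spotter.landmark_of(n,t)[:1]])
h=max(i.shape[0] for i in ims)
cv2.imwrite("pics/crop.png",np.hstack([cv2.copyMakeBorder(i,0,h-i.shape[0],0,0,0) for i in ims]))
E
```

```text
scene left 180 [0.0571 0.0414 0.0893] [0.03  0.039] [0.0852 0.0871 0.0886]
scene right 148 [ 0.0541 -0.0433  0.0831] [0.031 0.038] [0.0781 0.0792 0.0808]
scene gauge z hist (array([  6,   2,   1,   4,  10,  24,  46, 148,  11,   8,   7,  10,   8,
         7,  22,   6,   0]), array([0.08 , 0.084, 0.088, 0.092, 0.096, 0.1  , 0.104, 0.108, 0.112,
       0.116, 0.12 , 0.124, 0.128, 0.132, 0.136, 0.14 , 0.144, 0.148])) [0.0583 0.0026]
scene pads [array([0.494, 0.146, 0.065]), array([0.512, 0.056, 0.064])]
top left 157 [0.059  0.0398 0.0888] [0.023 0.034] [0.0849 0.0864 0.0876]
top right 231 [ 0.0589 -0.0435  0.082 ] [0.033 0.039] [0.0774 0.0787 0.0804]
top gauge z hist (array([  0,   0,   0,   4,   6,  22, 108, 132,   2,   4,   2,   3,   5,
         3,  20,   4,   0]), array([0.08 , 0.084, 0.088, 0.092, 0.096, 0.1  , 0.104, 0.108, 0.112,
       0.116, 0.12 , 0.124, 0.128, 0.132, 0.136, 0.14 , 0.144, 0.148])) [ 0.0594 -0.0001]
top pads [array([0.487, 0.146, 0.065]), array([0.512, 0.055, 0.064])]
```

View pics/crop.png

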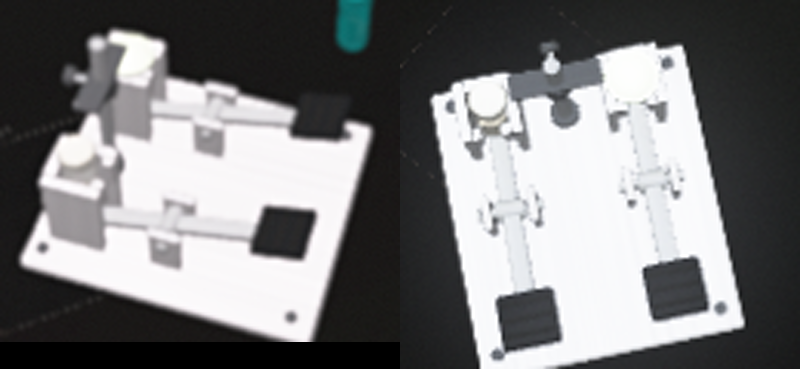

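The vial is in the left bay: its cap is small, at about z 0.0865, in the crop at (490,105). The plug is in the right bay at z 0.079, and the flag top is at about 0.109. I'll press the left pad near (0.490, 0.147).

```bash
python3 -m handwheel '[{"dx":-20,"dy":25},{"dx":-50,"dy":62},{"dx":-85,"dy":104},{"dx":-120,"dy":147},{"dx":-155,"dy":190},{"dx":-190,"dy":233},{"dx":-225,"dy":276},{"dx":-260,"dy":319},{"dx":-295,"dy":362},{"dx":-315,"dy":387}]' 1 40
python3 -m handwheel '[{},{},{},{}]'
python3 - <<'E'
from h import *
s=ctrl.get_state();p=np.array(s["eef_pos"]);print(p,s["tool_rot"],s["grip_width"],s["ft_force"])
w,x,y,z=s["tool_rot"];from scipy.spatial.transform import Rotation as R
print(R.from_quat([x,y,z,w]).inv().apply(np.array([.490,.147,.080])-p)*1000)
E
```

```text
[0.26609864 0.5930232  0.23134565] [-1.02557801e-05  8.39450676e-01  5.43435885e-01  8.07152147e-06] 0.0855621631260263 [-0.24501744 -0.88527764 -0.36199792]
[-315.2891554   386.86510554  151.33459254]schema error: expected keys dx, dy, dz, twist
schema error: expected keys dx, dy, dz, twist
```

```bash
python3 -m handwheel '[{"dx":-20,"dy":25,"dz":0,"twist":0},{"dx":-50,"dy":62,"dz":0,"twist":0},{"dx":-85,"dy":104,"dz":0,"twist":0},{"dx":-120,"dy":147,"dz":0,"twist":0},{"dx":-155,"dy":190,"dz":0,"twist":0},{"dx":-190,"dy":233,"dz":0,"twist":0},{"dx":-225,"dy":276,"dz":0,"twist":0},{"dx":-260,"dy":319,"dz":0,"twist":0},{"dx":-295,"dy":362,"dz":0,"twist":0},{"dx":-315,"dy":387,"dz":0,"twist":0}]' 1 40
python3 - <<'E'
from h import *
s=ctrl.get_state();p=np.array(s["eef_pos"]);print(s["time_s"],p,s["tool_rot"],s["grip_width"],s["ft_force"])
w,x,y,z=s["tool_rot"];from scipy.spatial.transform import Rotation as R
print(R.from_quat([x,y,z,w]).inv().apply(np.array([.490,.147,.080])-p)*1000)
E
```

```text
time_s: 2.0
eef_pos: [0.4821, 0.1625, 0.2317]
tool_rot: [-0.0, 0.839, 0.543, 0.001]
ft_force: [1.6, 0.7, -0.2]
grip_width: -0.0002
2.0 [0.48205102 0.16248226 0.23173858] [-1.12460440e-04  8.39449592e-01  5.43437309e-01  5.11534056e-04] -0.00017584281951556774 [ 1.6334177   0.69411827 -0.21918513]
[-11.02058156  13.53443831 151.73282352]
```

```bash
python3 -m handwheel '[{"dx":0,"dy":0,"dz":20,"twist":0},{"dx":0,"dy":0,"dz":55,"twist":0},{"dx":0,"dy":0,"dz":95,"twist":0},{"dx":0,"dy":0,"dz":130,"twist":0},{"dx":0,"dy":0,"dz":150,"twist":0},{"dx":0,"dy":0,"dz":150,"twist":0},{"dx":0,"dy":0,"dz":150,"twist":0}]'
python3 - <<'E'
from h import *
c=viewer.camera("scene"); a=c["pixels"][150:310,165:345,::-1]
d=viewer.camera("top"); b=d["pixels"][140:300,165:345,::-1]
cv2.imwrite("pics/near.png",np.hstack([cv2.resize(i,(400,356),interpolation=cv2.INTER_CUBIC) for i in(a,b)]))
E
```

```text
time_s: 2.7
eef_pos: [0.4818, 0.1644, 0.082]
tool_rot: [0.0, 0.839, 0.543, 0.0]
ft_force: [0.3, -0.3, 0.2]
grip_width: -0.0001
```

View pics/near.png

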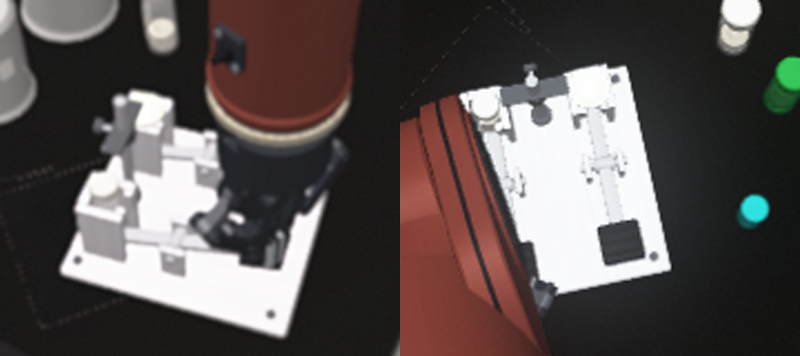

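The gripper is over the left pad. The cap at (105,185) and the flag are still visible in both views. I'll shift 19 mm sideways to centre it, then press down.

```bash
cat > m.py <<'E'
from h import *
o=np.array([.571,.117]); yaw=.178; R=np.array([[np.cos(yaw),-np.sin(yaw)],[np.sin(yaw),np.cos(yaw)]])
def pts(n):
    c=viewer.camera(n); P=[]
    for j in range(150,300):
        for i in range(170,320):
            if c["range_z"][j,i]>0:
                p=world(c,(i,j)); P.append(np.r_[R.T@(p[:2]-o),p[2]])
    return np.array(P)
def pk(z): # densest 4 mm slab: its mean
    zs=np.sort(z); k=max(range(len(zs)),key=lambda i:np.sum((zs>=zs[i])&(zs<zs[i]+.004))); s=zs[(zs>=zs[k])&(zs<zs[k]+.004)]; return round(s.mean()*1000,1),len(s)
for n in("scene","top"):
    P=pts(n)
    v=P[(np.hypot(P[:,0]-.059,P[:,1]-.045)<.012)&(P[:,2]>.08)&(P[:,2]<.13)]
    g=P[(abs(P[:,0]-.059)<.009)&(abs(P[:,1])<.027)&(abs(P[:,1])>.010)&(P[:,2]>.095)&(P[:,2]<.13)]
    print(n,"cap z",pk(v[:,2]),"flag z",pk(g[:,2]),"plug z",pk(P[(np.hypot(P[:,0]-.059,P[:,1]+.045)<.015)&(P[:,2]>.07)&(P[:,2]<.1)][:,2]))
s=ctrl.get_state();print(s["time_s"],np.round(s["eef_pos"],4),np.round(s["ft_force"],2))
E
python3 -m handwheel '[{"dx":-6,"dy":7,"dz":0,"twist":0},{"dx":-12,"dy":15,"dz":0,"twist":0},{"dx":-12,"dy":15,"dz":0,"twist":0},{"dx":-12,"dy":15,"dz":10,"twist":0},{"dx":-12,"dy":15,"dz":18,"twist":0},{"dx":-12,"dy":15,"dz":24,"twist":0},{"dx":-12,"dy":15,"dz":30,"twist":0},{"dx":-12,"dy":15,"dz":34,"twist":0},{"dx":-12,"dy":15,"dz":38,"twist":0},{"dx":-12,"dy":15,"dz":38,"twist":0}]'
python3 m.py
```

```text
time_s: 3.8
eef_pos: [0.4899, 0.1474, 0.0429]
tool_rot: [-0.0, 0.839, 0.543, -0.0]
ft_force: [-3.7, 0.4, 4.9]
grip_width: -0.0002
scene cap z (np.float64(102.5), 55) flag z (np.float64(109.4), 104) plug z (np.float64(79.6), 85)
top cap z (np.float64(101.3), 35) flag z (np.float64(108.1), 133) plug z (np.float64(78.4), 154)
3.9 [0.4901 0.1474 0.0433] [-3.53  0.09  5.13]
```

The press is working. The cap is at about 101.9 and the flag at about 108.8, so I need roughly 8.5 mm more paddle travel.

```bash
python3 -m handwheel '[{"dx":0,"dy":0,"dz":3,"twist":0},{"dx":0,"dy":0,"dz":6,"twist":0},{"dx":0,"dy":0,"dz":8.5,"twist":0},{"dx":0,"dy":0,"dz":8.5,"twist":0},{"dx":0,"dy":0,"dz":8.5,"twist":0},{"dx":0,"dy":0,"dz":8.5,"twist":0}]'
python3 m.py
```

```text
time_s: 4.5
eef_pos: [0.4902, 0.1474, 0.0352]
tool_rot: [-0.0, 0.839, 0.543, 0.0]
ft_force: [-4.1, -0.1, 6.8]
grip_width: -0.0004
scene cap z (np.float64(108.9), 51) flag z (np.float64(109.1), 104) plug z (np.float64(79.3), 88)
top cap z (np.float64(108.7), 52) flag z (np.float64(108.3), 141) plug z (np.float64(78.1), 150)
4.6 [0.4902 0.1474 0.0352] [-4.02  0.59  6.51]
```

```bash
python3 - <<'E'
from h import *
c=viewer.camera("scene"); a=c["pixels"][150:310,165:345,::-1]
d=viewer.camera("top"); b=d["pixels"][140:300,165:345,::-1]
cv2.imwrite("pics/lift.png",np.hstack([cv2.resize(i,(400,356),interpolation=cv2.INTER_CUBIC) for i in(a,b)]))
E
```

```text
(no output)
```

View pics/lift.png

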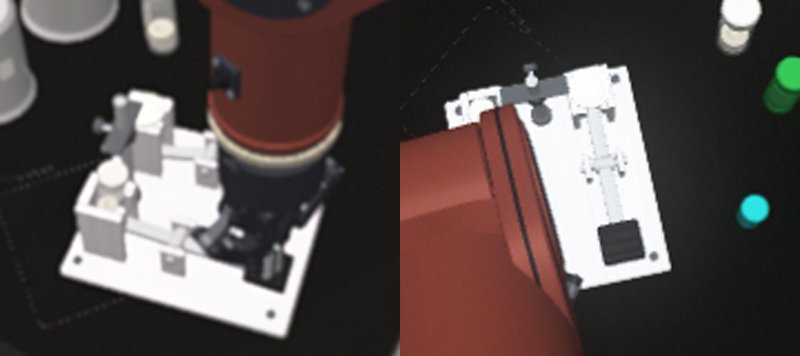

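The vial is raised, with its cap at (112,172) in the scene crop and level with the flag within 0.5 mm. I'll hold for 3 s and check again.

```bash
H='x'; for k in 1 2 3; do python3 -m handwheel '[{"dx":0,"dy":0,"dz":0,"twist":0},{"dx":0,"dy":0,"dz":0,"twist":0},{"dx":0,"dy":0,"dz":0,"twist":0},{"dx":0,"dy":0,"dz":0,"twist":0},{"dx":0,"dy":0,"dz":0,"twist":0},{"dx":0,"dy":0,"dz":0,"twist":0},{"dx":0,"dy":0,"dz":0,"twist":0},{"dx":0,"dy":0,"dz":0,"twist":0},{"dx":0,"dy":0,"dz":0,"twist":0},{"dx":0,"dy":0,"dz":0,"twist":0}]' | grep -E "time|pos|force"; done
python3 m.py
```

```text
time_s: 5.7
eef_pos: [0.4902, 0.1474, 0.0352]
ft_force: [-2.8, -0.1, 7.5]
time_s: 6.7
eef_pos: [0.4902, 0.1474, 0.0352]
ft_force: [-4.9, -1.7, 7.2]
time_s: 7.7
eef_pos: [0.4902, 0.1474, 0.0352]
ft_force: [-3.5, -1.2, 6.6]
scene cap z (np.float64(108.9), 54) flag z (np.float64(109.5), 108) plug z (np.float64(79.5), 81)
top cap z (np.float64(108.2), 48) flag z (np.float64(108.2), 147) plug z (np.float64(78.2), 158)
7.8 [0.4902 0.1474 0.0352] [-3.16 -0.54  5.87]
```

```bash
python3 -c "from station import job; print(job.job_done())"
```

```text
the job is handed in; nothing more can be done
None
```

The vial was in the left bay. I pressed its paddle with the gripper shut until the cap was level with the flag, held it there for 3 s, and handed in at 7.8 s while still pressing. Handing in gives no verdict.

- **Height:** in the last check the cap top was at 108.9 mm and the flag at 109.5 mm in the scene camera, and both were at 108.2 mm in the top camera. That is within 0.6 mm, against a 5 mm tolerance.
- **Hold:** the TCP stayed still to 0.1 mm, with about 6–7 N upward force on the tool.
- **Flag and other paddle:** the flag's height read the same before and after to within about 1 mm. I did not measure its sideways position again. The right paddle looked untouched in the last picture, and its height was not measured again either.
- **Disagreements:** the two cameras differ by about 1 mm in absolute height, which cancels when comparing cap with flag. I judged that the vial was upright from the picture and did not measure its tilt.

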